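Take the blue pail off its keeper hook and set it on the scale

TASK

Take the blue pail off its safety hook: press the hook's orange sprung keeper open with the pail's own hook bar, lift the pail clear of the hook, and stand it upright in the middle of the scale's round pan without dropping it. Leave the white pail hanging where it is.

Things in the scene. Friction and masses are not known exactly. Their poses are not given: they have to be found in the camera images.
- pail_blue: Loose blue pail, 0.2-0.45 kg; origin: centre of underside, z up (mm). Bucket 75 high, rim 90 wide. Uprights at y +-43 carry, along y at x 0, a 10 round steel HOOK BAR centred at z 155 and a blue GRIP BLOCK centred at z 210: 16 thick (x), 72 long (y), 26 high. Hangs at first, underside 55 above the table, on a hook whose 24 wide post stands 135 along the pail's +x; nothing there is above z 175.
- keeper_blue (a joint): Orange sprung tongue, 2 mm behind (pail's +x side of) the blue pail's bar; rad: 0 shut, 0.6 with bar 20 mm back, stop 1.1; pushing takes 2-10 N; springs shut. The hook's arm, from the post, runs under the bar, turns up at its -x side; its lip covers the bar to x +8, top 15 above bar centre. To free: pail 18-28 mm along its own +x; up 28-42 (bucket stays below arm); then 90+ along its -x.
- scale: Grey bench scale, fixed. Origin: on the table under the centre of its round aluminium pan, z up. Pan 120 mm across, flat, top at z = 40 mm. Housing 165 x 135 x 28 mm, display on its -x side.
- pail_white: Bystander: a white pail of the same shape and size as the blue one, hanging on a like hook of its own, post on its +x side. Origin: centre of underside. Leave it hanging.
Mind the look-alikes: they are no part of the job. There is more than one size of the pail_blue; the job needs the smallest.

How it is judged:
On the way, in this order (a step that is already met when the one before it is completed fails the run):
1. the keeper of the blue pail's hook is pressed open by the pail, which is still at hook height (value of joint keeper_blue above 0.3 rad and distance of pail_blue from where it was at the start of the episode between 0.005 and 0.08 m), for 0.1 s.
2. the blue pail is lifted clear of the hook and the keeper has sprung shut (value of joint keeper_blue below 0.15 rad and height (world z) of pail_blue above 0.07 m), for 0.1 s.
At the end, for the whole second after the job is handed in: The blue pail stands at rest and upright (within 0.1 rad) on the scale's pan, its centre within 20 mm of the pan's centre; the keeper is shut (below 0.1 rad); the white pail still hangs within 30 mm of where it was (horizontal distance between pail_blue and scale below 0.02 m and z of pail_blue in the frame of scale between 0.036 and 0.045 m and angle between pail_blue's own z axis and vertical below 0.1 rad and linear speed of pail_blue below 0.02 m/s and value of joint keeper_blue below 0.1 rad and distance of pail_white from where it was at the start of the episode below 0.03 m); the robot touches nothing.
It fails at once if the white pail is moved by more than 30 mm (distance of pail_white from where it was at the start of the episode above 0.03 m).
It fails at once if the blue pail is dropped (faster than 0.6 m/s less than 65 mm above the table) (linear speed of pail_blue above 0.6 m/s and height (world z) of pail_blue below 0.065 m).
It also fails if it takes over 43 s, if anything falls off the work surface, if the arm or the gripper's body presses on something with over 40 N, if the wrist force passes 120 N, or if a joint passes its speed limit or range.

ROBOT

A 6-joint arm with a two-finger parallel gripper is mounted at the origin on the work surface. World frame = base frame: x ahead of the robot, y to its left, z up, the work surface at z = 0. Lengths are in m, angles in rad, forces in N, time in s.
With the tool pointing down it reaches from about 0.4 to 0.825 m from the base axis. Payload 7 kg.
Tool frame: the origin (TCP) lies on the centre line of the jaws, within the pads' length; the fingertips stand 11 mm ahead of it and the grasp point (between the pads) lies 8 mm behind it; z points along the fingers, y is the line along which they close (so a half turn about z gives the same grasp; the last joint's range is limited). The gripper opens to 88 mm and grips with 3 to 60 N. Pads are 19 mm wide; open, the fingers measure 130 mm over their backs; the gripper's body (78 mm by 193 mm) begins 47 mm behind the grasp point.
Start: joints at [-0.867, 0.359, 0.012, 0, -1.224, -0.288], TCP at [0.273, -0.617, 0.208] pointing down, gripper open.
Joint ranges: [-3.07, 3.07], [-1.43, 2.12], [-1.02, 1.25], [-3.03, 1.67], [-3.05, -0], [-3.03, 3.03]. Speed limits (rad/s): [2.39, 2.39, 3.01, 3.14, 3.14, 3.14].

INTERFACE

Orientations are given as a 3x3 rotation matrix whose columns are the frame's x, y, z axes.
In Python, from workcell import get_obs, grab_frame, camera_model, hand_in gives the robot as it stands. The module is installed in compiled form; this text tells all that it offers.
- The arm moves only by the tool apply_moves, never from a script. Its argument "series" is a list that holds one entry, the list of rows, each a list of 7 numbers: the shift along the tool's x, y, z each as a share of 0.025 m, from -1 to 1, then the turn, a rotation vector about the tool's x, y, z each as a share of 0.1 rad, from -1 to 1, then the opening, from 0 (shut) to 1 (fully open). In form: [[[dx, dy, dz, rx, ry, rz, hand], ...]]. A call has 1 to 20 rows; each row shifts and turns the commanded pose from where the row before left it, along the tool's axes as they then stand; what a row does not reach is not made up. A row lasts 1/8 s, in which the tool goes at most 62.5 mm and 10.7 degrees, less where a joint would pass 70% of its speed; a pose out of reach is approached as far as the arm can. A call with a number of a shift or a turn outside -1 to 1 is refused whole. A call with a gripper value outside its range is refused whole. The fingers move at their own pace and stop on an object; "squeeze" is the grip in N (left out, the last holds). Time passes only in rows, so rows that do not move let the fingers close. It gives the time, the measured TCP pose, the force, the opening and the grip force at its end, in the units of the state.
- get_obs(): the state, without advancing time (a new reading comes with each control period).
- grab_frame(name): name is "scene" or "top"; returns (picture, depth): 480x640x3 uint8, blue, green, red; 480x640 float32, m along the optical axis (not along the pixel's ray), 0 where there is no reading.
- camera_model(name): a dict with "fx", "fy", "cx", "cy" (pixels), "k1" (the pictures are not rectified: a ray, as slopes to the right and down, at radius r is drawn at 1 + k1 r^2 times it, then the intrinsics apply), "R" (3x3) and "t" (3): a world point X has camera coordinates R X + t. Camera axes: x right, y down, z forward; pixel columns grow to the right and rows downward; lengths in m; the calibration is good to about 2 mm. A picture is of the moment at which its call begins. camera_model takes no time and is no camera call.
- hand_in(): hands the job in; it is judged then, once.
The state is a dict: "time": time; "joint_positions": joint angles; "joint_velocities": joint speeds; "joint_efforts": joint torques, N m; "position": TCP position; "orientation": TCP orientation; "wrist_force": force on the tool from outside, world axes, zero at the start; "torque": the same for the moment, N m; "gripper_width": finger opening in m; "finger_force": force on a finger pad.
Only numpy, scipy, OpenCV 4.12 (cv2) and the standard library are available. Lean on these libraries where they do the work, as an engineer would, in place of code of your own. Each camera call takes 0.05 s, during which the arm holds its last target. There are 200 camera calls.

## Working session

There is one attempt and no reset: what is moved stays moved. The work goes in short steps, Python scripts to look and compute and a tool call to move; the robot and the scene stay as the last step left them, time stands still between calls to the robot, and variables do not carry over. Pictures are saved under pics/ and viewed, at most 13 in all, crops included, and the job is handed in when it is done.

Besides the shell and the picture viewer there is one more tool, called as name(argument=value, ...), one argument or row to a line, values as JSON. apply_moves: Moves the arm, as the interface text tells. Its arguments: {"type":"object","properties":{"series":{"type":"array","items":{"type":"array","items":{"type":"array","items":{"type":"number"}}}},"squeeze":{"type":"number"}},"required":["series"]}

```bash
mkdir -p pics; cat > h.py <<'E'
import numpy as np, cv2
from workcell import get_obs, grab_frame, camera_model, hand_in
def pts(name,depth):
    m=camera_model(name); K=np.array([[m['fx'],0,m['cx']],[0,m['fy'],m['cy']],[0,0,1]])
    v,u=np.mgrid[0:480,0:640]
    xd=(u-m['cx'])/m['fx']; yd=(v-m['cy'])/m['fy']; x,y=xd.copy(),yd.copy()
    for _ in range(10):
        s=1+m['k1']*(x*x+y*y); x=xd/s; y=yd/s
    P=np.stack([x*depth,y*depth,depth],-1)
    return (P-np.array(m['t']))@np.array(m['R'])   # R^T (P-t)
E
python3 - <<'E'
from h import *
for n in ("scene","top"):
    p,d=grab_frame(n); cv2.imwrite(f"pics/{n}0.png",p); np.save(n+"0.npy",pts(n,d)); np.save(n+"d.npy",d)
o=get_obs(); print(o['time'],o['position'],o['orientation'],o['gripper_width'])
E
```

```text
0.1 [ 0.27242942 -0.61705796  0.2070954 ] [[-9.14835260e-01 -4.03826555e-01 -7.47936721e-04]
 [-4.03827226e-01  9.14834254e-01  1.36332395e-03]
 [ 1.33691716e-04  1.54925404e-03 -9.99998791e-01]] 0.0875730772796509
```

View pics/scene0.png

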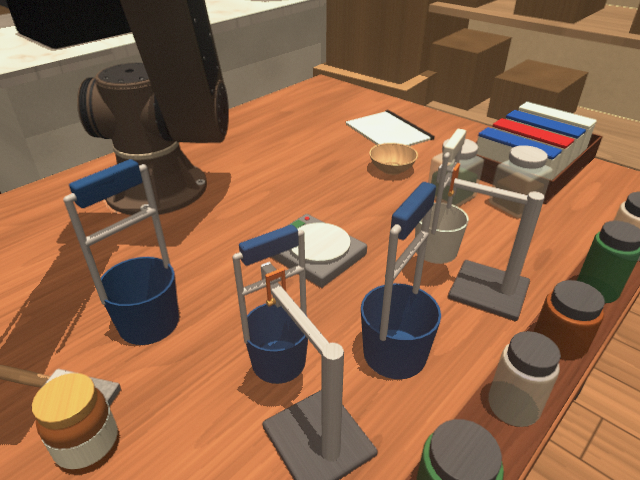

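View pics/top0.png

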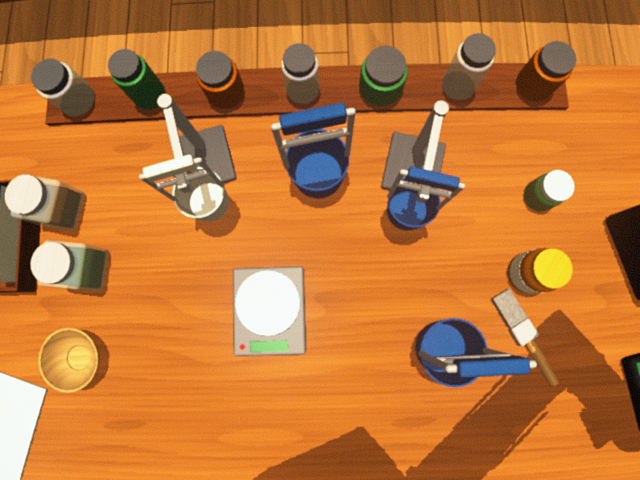

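Scene picture: the hanging blue pail is at (275,335), grip block (270,243). The look-alikes are larger blue pails standing at (140,300) and (400,330), and the white pail is at (442,230). In the top view the target's block is at (431,178) on the hook with post (441,108), and the pan is at (267,303). I choose the hooked, smallest pail.

```bash
python3 - <<'E'
from h import *
def rep(n,u0,u1,v0,v1,col,zlo,zhi):
    im=cv2.imread(f"pics/{n}0.png").astype(int); P=np.load(n+"0.npy"); 
    b,g,r=im[...,0],im[...,1],im[...,2]
    m=np.zeros(b.shape,bool); m[v0:v1,u0:u1]=1
    if col=='blue': m&=(b>r+30)&(b>g+20)
    m&=(P[...,2]>zlo)&(P[...,2]<zhi)&(np.load(n+"d.npy")>0)
    q=P[m]; 
    (c,s,a)=cv2.minAreaRect((q[:,:2]*1000).astype(np.float32))
    print(n,col,len(q),'rect c',np.round(c,1),'size',np.round(s,1),'ang',round(a,1),'zpct',np.round(np.percentile(q[:,2],[2,50,98]),4),'mean',q.mean(0).round(4))
rep('top',395,465,160,210,'blue',.24,.31)
rep('top',395,465,160,210,'blue',.272,.31)
rep('scene',235,305,222,268,'blue',.24,.31)
rep('scene',235,305,222,268,'blue',.27,.31)
rep('top',230,305,262,345,'any',.034,.05)
rep('top',230,306,262,360,'any',.02,.034)
rep('top',425,452,98,125,'any',.15,.30)   # post top
rep('top',400,450,100,190,'any',.19,.235)   # arm
rep('top',135,240,150,195,'any',.26,.31)   # white grip
rep('top',270,350,100,140,'blue',.25,.40)   # big pail block
im=cv2.imread("pics/scene0.png")[215:395,215:455]; cv2.imwrite("pics/c1.png",cv2.resize(im,None,fx=3.3,fy=3.3,interpolation=2))
E
```

```text
top blue 520 rect c [ 624.8 -190.9] size [70.1 15.5] ang 75.4 zpct [0.2752 0.2774 0.2795] mean [ 0.6242 -0.1904  0.2774]
top blue 519 rect c [ 624.8 -191.2] size [69.5 15.5] ang 75.4 zpct [0.2753 0.2774 0.2795] mean [ 0.6242 -0.1905  0.2774]
scene blue 466 rect c [ 628.7 -193.2] size [70.7 16. ] ang 74.1 zpct [0.2765 0.2781 0.2794] mean [ 0.6285 -0.1948  0.278 ]
scene blue 466 rect c [ 628.7 -193.2] size [70.7 16. ] ang 74.1 zpct [0.2765 0.2781 0.2794] mean [ 0.6285 -0.1948  0.278 ]
top any 3251 rect c [460.7  71.1] size [118.4 118.6] ang 48.3 zpct [0.037  0.0399 0.0427] mean [0.4599 0.0709 0.0399]
top any 3000 rect c [445.3  71.3] size [166.2 134.4] ang 0.5 zpct [0.0234 0.028  0.0316] mean [0.4281 0.0676 0.0279]
top any 372 rect c [ 747.6 -225.5] size [23.7 36.6] ang 87.2 zpct [0.1601 0.2071 0.2134] mean [ 0.749  -0.2225  0.2022]
top any 930 rect c [ 687.4 -212.4] size [ 57.7 156.4] ang 63.6 zpct [0.1985 0.2055 0.2244] mean [ 0.6983 -0.2075  0.2078]
top any 834 rect c [650.7 177.6] size [17.1 92.8] ang 14.2 zpct [0.2613 0.2764 0.279 ] mean [0.6491 0.1754 0.2739]
top blue 881 rect c [713.1 -27.5] size [20.6 90.7] ang 9.6 zpct [0.2859 0.2892 0.2913] mean [ 0.7124 -0.0274  0.2888]
```

View pics/c1.png

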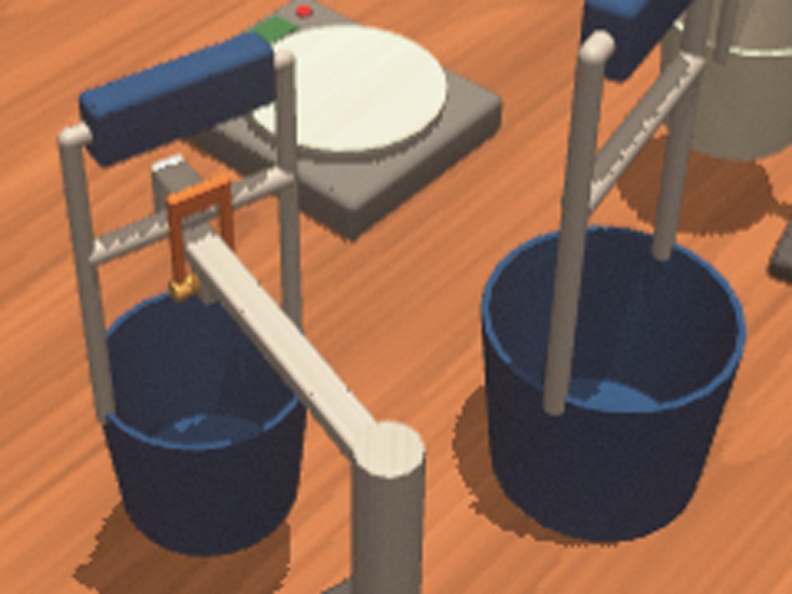

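The crop confirms it: the small pail, with the orange keeper and hook arm around its bar (bar at crop 190,220). The block centre is about (0.627,-0.192) with top z 0.278 as expected, pail yaw is about -15°, and the pan centre is (0.460,0.071). Next I raise and turn, then go above it.

apply_moves(
  series=[
    [[0,0,-0.6,0,0,-1,1],[0,0,-0.6,0,0,-1,1],[0,0,-0.6,0,0,-1,1],[0,0,-0.6,0,0,-1,1],[0,0,-0.6,0,0,-1,1],[0,0,-0.6,0,0,-1,1],[0,0,-0.6,0,0,-1,1],[0,0,-0.6,0,0,-1,1],[0,0,-0.6,0,0,-0.94,1]],
  ],
)

```text
time: 1.23
position: [0.2726, -0.6172, 0.3429]
orientation: [[-0.255, -0.967, -0.0], [-0.967, 0.255, 0.001], [-0.001, 0.001, -1.0]]
wrist_force: [0.2, -1.2, -0.7]
gripper_width: 0.0877
finger_force: 0.0
```

apply_moves(
  series=[
    [[-1,-0.46,0,0,0,0,1],[-1,-0.46,0,0,0,0,1],[-1,-0.46,0,0,0,0,1],[-1,-0.46,0,0,0,0,1],[-1,-0.46,0,0,0,0,1],[-1,-0.46,0,0,0,0,1],[-1,-0.46,0,0,0,0,1],[-1,-0.46,0,0,0,0,1],[-1,-0.46,0,0,0,0,1],[-1,-0.46,0,0,0,0,1],[-1,-0.46,0,0,0,0,1],[-1,-0.46,0,0,0,0,1],[-1,-0.46,0,0,0,0,1],[-1,-0.46,0,0,0,0,1],[-1,-0.46,0,0,0,0,1],[-1,-0.46,0,0,0,0,1],[-1,-0.46,0,0,0,0,1],[-1,-0.46,0,0,0,0,1],[-1,-0.46,0,0,0,0,1],[0,0,0,0,0,0,1]],
  ],
)

```text
time: 3.72
position: [0.6073, -0.2133, 0.342]
orientation: [[-0.256, -0.967, -0.001], [-0.967, 0.256, 0.0], [-0.0, 0.001, -1.0]]
wrist_force: [0.7, 0.2, -0.1]
gripper_width: 0.0876
finger_force: 0.0
```

apply_moves(
  series=[
    [[-0.5,-0.27,0,0,0,0,1],[-0.5,-0.27,0,0,0,0,1],[0,0,0,0,0,0,1]],
  ],
)

```text
time: 4.1
position: [0.6264, -0.1936, 0.3426]
orientation: [[-0.257, -0.966, -0.0], [-0.966, 0.257, 0.0], [-0.0, 0.001, -1.0]]
wrist_force: [-0.2, -0.5, -0.2]
gripper_width: 0.0878
finger_force: 0.0
```

```bash
python3 - <<'E'
from h import *
o=get_obs(); print(o['time'],o['position'])
p,d=grab_frame("scene"); P=pts("scene",d)
b,g,r=[p[...,i].astype(int) for i in range(3)]
m=np.zeros(b.shape,bool); m[222:268,235:305]=1
m&=(b>r+30)&(b>g+20)&(P[...,2]>.27)&(P[...,2]<.3)
q=P[m]; print(len(q), [np.round(x,1) for x in cv2.minAreaRect((q[:,:2]*1000).astype(np.float32))])
cv2.imwrite("pics/c2.png",cv2.resize(p[140:320,180:420],None,fx=3.3,fy=3.3,interpolation=2))
E
```

```text
4.1 [ 0.6263894 -0.1935816  0.3425599]
85 [array([ 629.3, -192.2]), array([67.2, 13.5]), np.float64(75.9)]
```

View pics/c2.png

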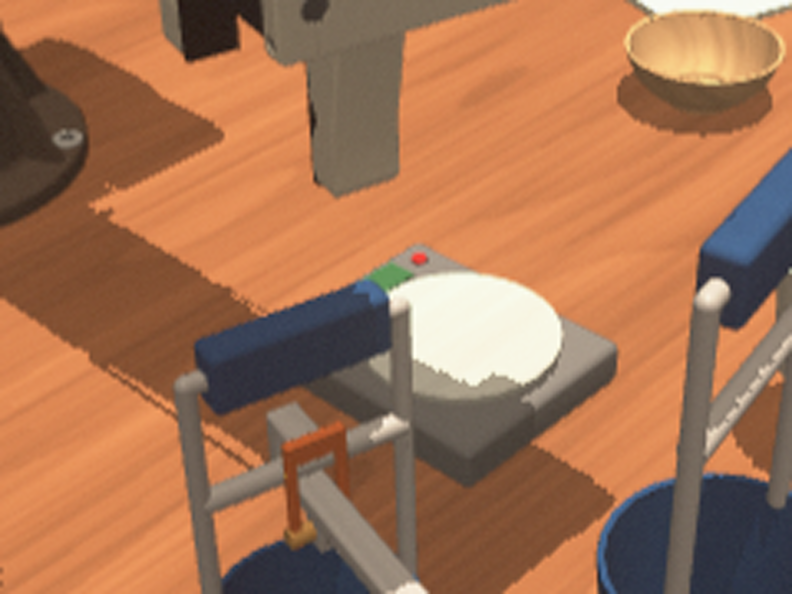

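The open jaws hang over the blue block (crop 295,345), and one finger is visible at (355,120) on the post side. I descend and grip.

apply_moves(
  series=[
    [[0,0,0.8,0,0,0,1],[0,0,0.8,0,0,0,1],[0,0,0.8,0,0,0,1],[0,0,0.6,0,0,0,1],[0,0,0.4,0,0,0,1],[0,0,0,0,0,0,0.5],[0,0,0,0,0,0,0.3],[0,0,0,0,0,0,0.1],[0,0,0,0,0,0,0],[0,0,0,0,0,0,0],[0,0,0,0,0,0,0],[0,0,0,0,0,0,0]],
  ],
  squeeze=45,
)

```text
time: 5.65
position: [0.6258, -0.1942, 0.2579]
orientation: [[-0.258, -0.966, -0.0], [-0.966, 0.258, 0.0], [-0.0, 0.0, -1.0]]
wrist_force: [-0.4, -0.7, 1.0]
gripper_width: 0.0235
finger_force: 0.0
```

apply_moves(
  series=[
    [[0,0,0,0,0,0,0],[0,0,0,0,0,0,0],[0,0,0,0,0,0,0],[0,0,0,0,0,0,0]],
  ],
)

```text
time: 6.15
position: [0.6257, -0.1943, 0.2579]
orientation: [[-0.258, -0.966, -0.0], [-0.966, 0.258, 0.0], [-0.0, 0.0, -1.0]]
wrist_force: [0.7, 0.0, 0.5]
gripper_width: 0.0131
finger_force: 45.0
```

apply_moves(
  series=[
    [[0,0,-0.08,0,0,0,0],[0,-0.2,0,0,0,0,0],[0,-0.2,0,0,0,0,0],[0,-0.2,0,0,0,0,0],[0,-0.2,0,0,0,0,0],[0,-0.13,0,0,0,0,0],[0,0,0,0,0,0,0],[0,0,0,0,0,0,0]],
  ],
)

```text
time: 7.15
position: [0.6482, -0.2003, 0.2599]
orientation: [[-0.258, -0.966, -0.0], [-0.966, 0.258, -0.0], [0.0, 0.0, -1.0]]
wrist_force: [0.1, -0.5, 0.9]
gripper_width: 0.0006
finger_force: 0.0
```

```bash
python3 - <<'E'
from h import *
o=get_obs(); print(o['time'],o['position'],o['wrist_force'],o['gripper_width'])
p,d=grab_frame("scene")
cv2.imwrite("pics/c3.png",cv2.resize(p[215:395,215:455],None,fx=3.3,fy=3.3,interpolation=2))
E
```

```text
7.15 [ 0.64817818 -0.20027025  0.25994231] [ 0.07444916 -0.50782004  0.938216  ] 0.0005774345212622269
```

View pics/c3.png

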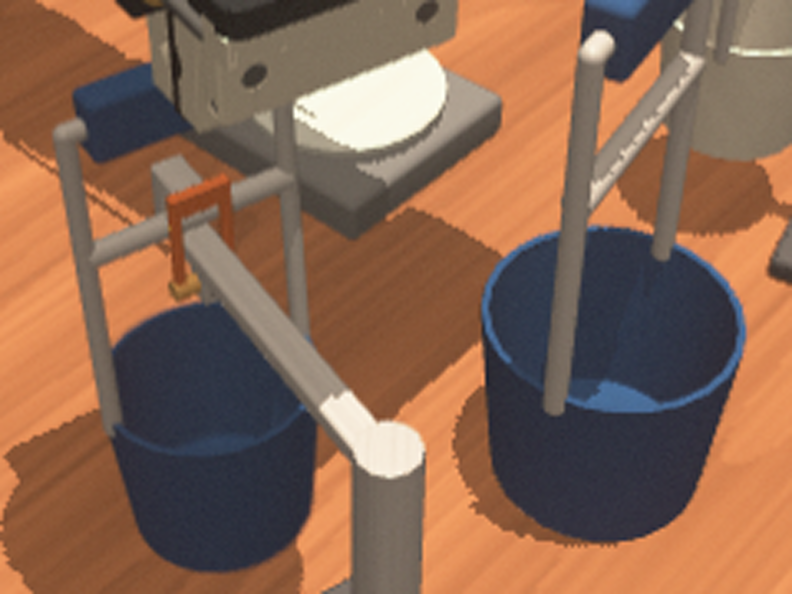

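The grip slipped: the jaws are shut (width 0) and the pail still hangs, slightly swung, with the keeper shut (crop 200,215). I measure the block against the fingers.

```bash
python3 - <<'E'
from h import *
ex=np.array([.966,-.259]);ey=np.array([.259,.966]);c=np.array([.6267,-.192])
for n,(u0,u1,v0,v1) in dict(scene=(225,310,215,275),top=(380,480,140,220)).items():
    p,d=grab_frame(n); P=pts(n,d); b,g,r=[p[...,i].astype(int) for i in range(3)]
    m=np.zeros(b.shape,bool); m[v0:v1,u0:u1]=1
    m&=(b>r+25)&(b>g+15)&(P[...,2]>.22)&(P[...,2]<.31); q=P[m]
    print(n,len(q)); 
    if len(q):
        l=np.c_[(q[:,:2]-c)@ex,(q[:,:2]-c)@ey,q[:,2]]*1000
        for y0 in range(-40,40,10):
            k=l[(l[:,1]>=y0)&(l[:,1]<y0+10)]
            if len(k)>3: print(y0,len(k),'x',k[:,0].min().round(1),k[:,0].max().round(1),'z',k[:,2].min().round(1),k[:,2].max().round(1))
    cv2.imwrite(f"pics/{n}4.png",p)
t=get_obs()['position']; print('tcp local',((t[:2]-c)@ex*1000).round(1),((t[:2]-c)@ey*1000).round(1))
a=cv2.imread("pics/top4.png")[90:240,360:500]
b=cv2.imread("pics/scene4.png")[150:300,190:330]
cv2.imwrite("pics/c4.png",np.hstack([cv2.resize(x,None,fx=2.85,fy=2.85,interpolation=2) for x in (a,b)]))
E
```

```text
scene 172
-40 43 x -5.7 10.5 z 276.4 279.7
-30 69 x -4.7 9.3 z 276.9 279.7
-20 59 x -4.5 9.0 z 276.9 280.0
top 305
-40 24 x -3.4 7.6 z 274.3 279.4
-30 66 x -3.7 8.0 z 275.1 279.7
-20 64 x -4.4 8.5 z 275.4 280.0
-10 41 x -4.2 8.4 z 275.0 279.2
10 7 x -2.3 6.6 z 276.4 277.8
20 71 x -4.7 9.4 z 274.9 279.8
30 31 x -3.3 8.1 z 275.0 280.1
tcp local 22.9 -2.4
```

View pics/c4.png

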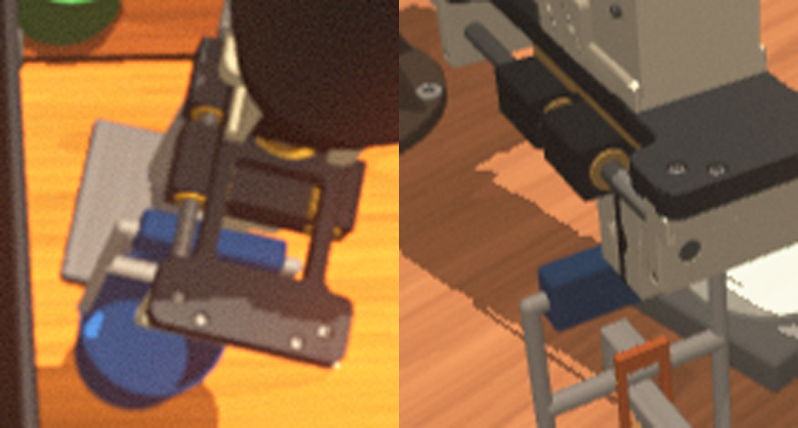

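The scene shows no finger where the stated tips should be (crop c3 about (220,200)), so the fingertips seem higher than I reckoned. I raise the arm a little with the jaws open and measure the tips by depth.

apply_moves(
  series=[
    [[0,0.2,-1,0,0,0,0.2],[0,0.2,-1,0,0,0,0.7],[0,0.2,-1,0,0,0,1],[0,0.2,0,0,0,0,1],[0,0.13,0,0,0,0,1],[0,0,0,0,0,0,1],[0,0,0,0,0,0,1]],
  ],
)

```text
time: 8.18
position: [0.6257, -0.1942, 0.3342]
orientation: [[-0.258, -0.966, -0.001], [-0.966, 0.258, 0.0], [0.0, 0.001, -1.0]]
wrist_force: [0.3, -0.4, -0.2]
gripper_width: 0.0648
finger_force: 0.0
```

```bash
python3 - <<'E'
from h import *
o=get_obs(); t=o['position']; print(o['time'],t,o['gripper_width'],o['joint_positions'])
ex=np.array([.966,-.259]);ey=np.array([.259,.966]);c=t[:2]
p,d=grab_frame("scene"); P=pts("scene",d)
L=np.concatenate([((P[...,:2]-c)@np.stack([ex,ey],1)),P[...,2:]-t[2]],-1)*1000
m=(d>0)&(abs(L[...,0])<90)&(abs(L[...,1])<60)&(L[...,2]>-45)&(L[...,2]<120)
q=L[m]
for z in range(-45,100,8):
    k=q[(q[:,2]>=z)&(q[:,2]<z+8)]
    if len(k)>2: print(z,len(k),'x',np.percentile(k[:,0],[2,50,98]).round(),'y',np.percentile(k[:,1],[2,50,98]).round())
cv2.imwrite("pics/c5.png",cv2.resize(p[100:330,160:400],None,fx=2.6,fy=2.6,interpolation=2))
E
```

```text
8.175 [ 0.62567815 -0.19424377  0.33421347] 0.0647686899435109 [-3.95137124e-03  2.78866685e-01  1.78850447e-01 -7.60614734e-05
 -1.47189227e+00 -2.57003491e-01]
11 4 x [-32. -32. -31.] y [-9. -2.  7.]
19 246 x [-42. -29.  51.] y [-12.  -3.   9.]
27 321 x [-43.  42.  51.] y [-12.  -5.   9.]
35 288 x [-44.  47.  52.] y [-12.  -6.  10.]
43 242 x [-44.  51.  53.] y [-12.  -8.   9.]
51 223 x [-46.  53.  55.] y [-12.  -8.  10.]
59 132 x [-49.  54.  56.] y [-12.  -9.   9.]
67 45 x [-50. -40. -33.] y [-12. -11.  -7.]
75 93 x [-36. -35. -33.] y [-5.  3. 10.]
83 278 x [-80. -33.  90.] y [-39. -12.  34.]
91 623 x [-80.  40.  90.] y [-39. -36.  30.]
99 852 x [-80. -12.  90.] y [-40. -32.  16.]
```

View pics/c5.png

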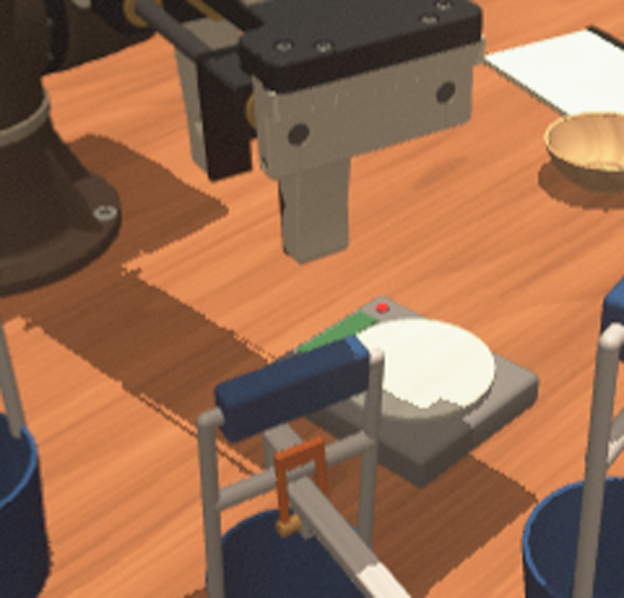

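Measured: the fingertips are 19 mm above the reported TCP height instead of 11 mm below it. The tool therefore sits about 30 mm higher than reported, and the body at +83 instead of +55 agrees. XY is right within 4 mm, and the pail hangs as before (block at crop 290,385). I grip again at reported z 0.227.

apply_moves(
  series=[
    [[0,0,0,0,0,0,1],[0,0,0,0,0,0,1],[0,0,0.8,0,0,0,1],[0,0,0.8,0,0,0,1],[0,0,0.8,0,0,0,1],[0,0,0.8,0,0,0,1],[0,0,0.6,0,0,0,1],[0,0,0.5,0,0,0,1],[0,0,0,0,0,0,1]],
  ],
)

```text
time: 9.35
position: [0.6254, -0.1942, 0.2265]
orientation: [[-0.258, -0.966, -0.002], [-0.966, 0.258, 0.0], [0.0, 0.002, -1.0]]
wrist_force: [-0.2, 0.1, -0.6]
gripper_width: 0.0878
finger_force: 0.0
```

apply_moves(
  series=[
    [[0,0,0,0,0,0,0.4],[0,0,0,0,0,0,0.3],[0,0,0,0,0,0,0.2],[0,0,0,0,0,0,0.1],[0,0,0,0,0,0,0],[0,0,0,0,0,0,0],[0,0,0,0,0,0,0],[0,0,0,0,0,0,0],[0,0,0,0,0,0,0],[0,0,0,0,0,0,0],[0,0,0,0,0,0,0]],
  ],
  squeeze=45,
)

```text
time: 10.72
position: [0.6256, -0.1943, 0.2274]
orientation: [[-0.258, -0.966, -0.0], [-0.966, 0.258, 0.0], [0.0, 0.0, -1.0]]
wrist_force: [-1.0, 1.3, 1.4]
gripper_width: 0.0157
finger_force: 45.0
```

```bash
python3 - <<'E'
from h import *
o=get_obs(); t=o['position']; print(o['time'],t,o['gripper_width'],o['finger_force'],o['wrist_force'])
p,d=grab_frame("scene")
cv2.imwrite("pics/c6.png",cv2.resize(p[150:390,185:425],None,fx=2.5,fy=2.5,interpolation=2))
E
```

```text
10.725 [ 0.62556531 -0.19428007  0.22743388] 0.01570914026465419 45.00032365322113 [-1.02689062  1.31368291  1.39584236]
```

View pics/c6.png

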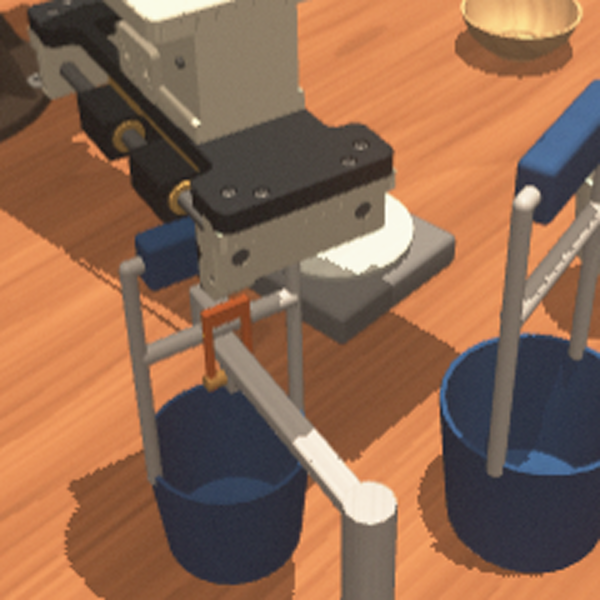

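The jaws hold the block at its full 16 mm thickness (crop 200,260), and the bar is still in the hook. I push 23 mm toward the post.

apply_moves(
  series=[
    [[0,0,-0.08,0,0,0,0],[0,-0.2,0,0,0,0,0],[0,-0.2,0,0,0,0,0],[0,-0.2,0,0,0,0,0],[0,-0.2,0,0,0,0,0],[0,-0.13,0,0,0,0,0],[0,0,0,0,0,0,0],[0,0,0,0,0,0,0]],
  ],
)

```text
time: 11.78
position: [0.6479, -0.2004, 0.2294]
orientation: [[-0.258, -0.966, -0.001], [-0.966, 0.258, -0.0], [0.0, 0.001, -1.0]]
wrist_force: [-6.2, 1.8, -3.4]
gripper_width: 0.0158
finger_force: 45.0
```

```bash
python3 - <<'E'
from h import *
p,d=grab_frame("scene")
cv2.imwrite("pics/c7.png",cv2.resize(p[215:395,215:395],None,fx=3.3,fy=3.3,interpolation=2))
E
```

```text
(no output)
```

View pics/c7.png

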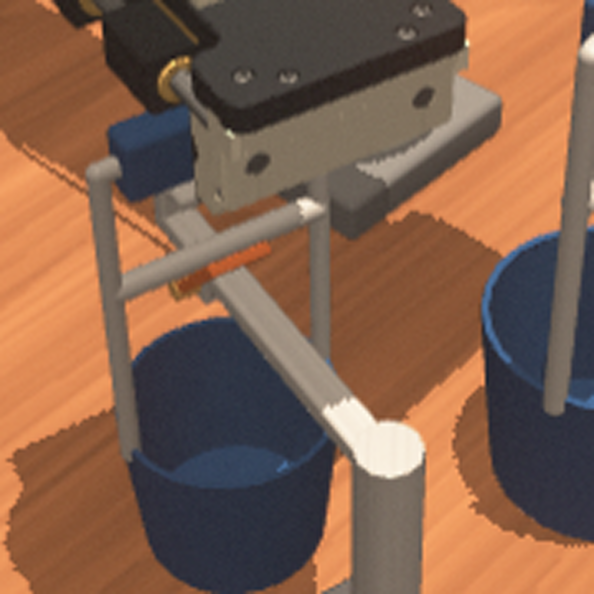

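The keeper is folded down with the bar past it (crop 220,265), and the force is -6 N. I lift 35 mm in all, then move back along the pail's -x.

apply_moves(
  series=[
    [[0,0,-0.33,0,0,0,0],[0,0,-0.33,0,0,0,0],[0,0,-0.33,0,0,0,0],[0,0,-0.33,0,0,0,0],[0,0,0,0,0,0,0],[0,0,0,0,0,0,0],[0,0.3,0,0,0,0,0],[0,0.5,0,0,0,0,0],[0,0.5,0,0,0,0,0],[0,0.5,0,0,0,0,0],[0,0.5,0,0,0,0,0],[0,0.5,0,0,0,0,0],[0,0.5,0,0,0,0,0],[0,0.5,0,0,0,0,0],[0,0.5,0,0,0,0,0],[0,0.5,0,0,0,0,0],[0,0.3,0,0,0,0,0],[0,0,0,0,0,0,0]],
  ],
)

```text
time: 14.08
position: [0.5248, -0.1673, 0.2628]
orientation: [[-0.258, -0.966, 0.001], [-0.966, 0.258, 0.0], [-0.0, -0.001, -1.0]]
wrist_force: [0.3, -0.4, -4.3]
gripper_width: 0.0157
finger_force: 45.0
```

apply_moves(
  series=[
    [[-0.3,0.18,0,0,0,0,0],[-0.6,0.36,0,0,0,0,0],[-0.7,0.42,0,0,0,0,0],[-0.7,0.42,0,0,0,0,0],[-0.7,0.42,0,0,0,0,0],[-0.7,0.42,0,0,0,0,0],[-0.7,0.42,0,0,0,0,0],[-0.7,0.42,0,0,0,0,0],[-0.7,0.42,0,0,0,0,0],[-0.7,0.42,0,0,0,0,0],[-0.7,0.42,0,0,0,0,0],[-0.6,0.36,0,0,0,0,0],[-0.5,0.3,0,0,0,0,0],[-0.3,0.18,0,0,0,0,0],[-0.2,0.12,0,0,0,0,0],[0,0,0,0,0,0,0],[0,0,0,0,0,0,0]],
  ],
)

```text
time: 16.2
position: [0.4543, 0.0789, 0.2624]
orientation: [[-0.258, -0.966, -0.0], [-0.966, 0.258, -0.0], [0.0, 0.0, -1.0]]
wrist_force: [0.6, 0.9, -4.5]
gripper_width: 0.0158
finger_force: 45.0
```

```bash
python3 - <<'E'
from h import *
print(get_obs()['position'])
for n in("scene","top"):
    p,d=grab_frame(n); P=pts(n,d); b,g,r=[p[...,i].astype(int) for i in range(3)]
    m=(d>0)&(b>r+25)&(b>g+15)&(abs(P[...,0]-.46)<.09)&(abs(P[...,1]-.07)<.09)
    q=P[m&(P[...,2]>.295)]; print(n,len(q)); 
    if len(q)>5: print('block',[np.round(x,1) for x in cv2.minAreaRect((q[:,:2]*1000).astype(np.float32))],np.percentile(q[:,2],[5,95]).round(4))
    k=P[m&(P[...,2]<.2)]; print('bucket z',np.percentile(k[:,2],[1,99]).round(4),[np.round(x,1) for x in cv2.minAreaRect((k[:,:2]*1000).astype(np.float32))])
    if n=="scene": cv2.imwrite("pics/c8.png",cv2.resize(p[100:340,200:440],None,fx=2.5,fy=2.5,interpolation=2))
E
```

```text
[0.45434473 0.07894477 0.26240227]
scene 43
block [array([452.9,  58.3]), array([28.1, 10.7]), np.float64(80.0)] [0.3129 0.3147]
bucket z [0.1558 0.1658] [array([472. , 112.6]), array([14.2, 61.9]), np.float64(67.1)]
top 102
block [array([453.3,  46.3]), array([14.5, 38.1]), np.float64(71.7)] [0.3103 0.3509]
bucket z [0.0907 0.1659] [array([447.4,  63.3]), array([47.6, 79.4]), np.float64(63.2)]
```

View pics/c8.png

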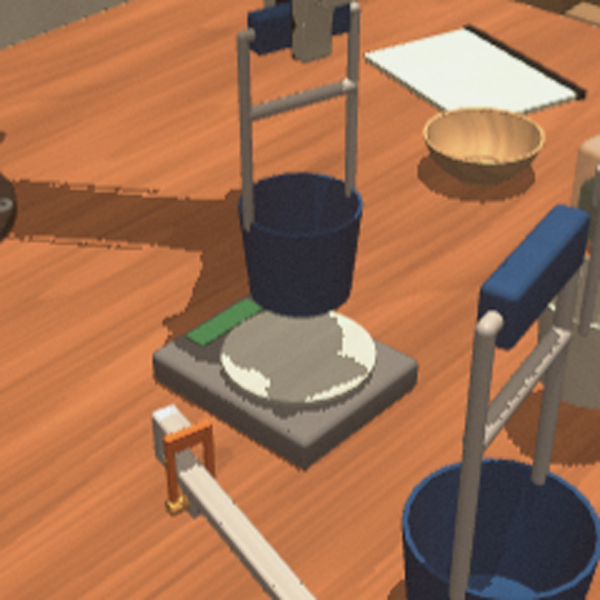

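The pail hangs level above the pan, underside at about z 0.090, and the keeper is shut (crop 190,460). I shift about 10 mm to centre it and lower it.

apply_moves(
  series=[
    [[0.15,-0.12,0.3,0,0,0,0],[0.15,-0.12,0.3,0,0,0,0],[0,0,0.3,0,0,0,0],[0,0,0.3,0,0,0,0],[0,0,0.3,0,0,0,0],[0,0,0.2,0,0,0,0],[0,0,0.1,0,0,0,0],[0,0,0,0,0,0,0]],
  ],
)

```text
time: 17.3
position: [0.4582, 0.0705, 0.2174]
orientation: [[-0.258, -0.966, -0.0], [-0.966, 0.258, -0.0], [0.0, 0.0, -1.0]]
wrist_force: [0.5, 0.6, -5.2]
gripper_width: 0.0156
finger_force: 45.0
```

```bash
python3 - <<'E'
from h import *
print(get_obs()['position'])
for n in("scene","top"):
    p,d=grab_frame(n); P=pts(n,d); b,g,r=[p[...,i].astype(int) for i in range(3)]
    m=(d>0)&(b>r+20)&(b>g+10)&(np.hypot(P[...,0]-.46,P[...,1]-.07)<.07)
    k=P[m&(P[...,2]<.17)]; zt=np.percentile(k[:,2],99); R=k[k[:,2]>zt-.004]
    A=np.c_[2*R[:,:2],np.ones(len(R))]; s=np.linalg.lstsq(A,(R[:,:2]**2).sum(1),rcond=None)[0]
    print(n,'rim z',zt.round(4),'n',len(R),'circle',s[:2].round(4),np.sqrt(s[2]+s[0]**2+s[1]**2).round(4))
    B=P[m&(P[...,2]>.24)]; print('block',len(B),np.percentile(B[:,2],95).round(4) if len(B) else 0,B[:,:2].min(0).round(4),B[:,:2].max(0).round(4))
E
```

```text
[0.45818331 0.07049181 0.21742392]
scene rim z 0.1222 n 53 circle [0.4612 0.0711] 0.043
block 60 0.2687 [0.4479 0.0371] [0.4651 0.0653]
top rim z 0.1219 n 40 circle [0.4578 0.0733] 0.043
block 88 0.3151 [0.4333 0.0286] [0.4629 0.048 ]
```

apply_moves(
  series=[
    [[0,0,0.06,0,0,0,0],[0,0,0.06,0,0,0,0],[0,0,0.06,0,0,0,0],[0,0,0,0,0,0,0]],
  ],
)

```text
time: 17.9
position: [0.4581, 0.0704, 0.2128]
orientation: [[-0.258, -0.966, -0.0], [-0.966, 0.258, -0.0], [0.0, 0.0, -1.0]]
wrist_force: [-0.3, -0.7, -4.3]
gripper_width: 0.0158
finger_force: 45.0
```

apply_moves(
  series=[
    [[0,0,0.03,0,0,0,0],[0,0,0.02,0,0,0,0],[0,0,0,0,0,0,0]],
  ],
)

```text
time: 18.27
position: [0.4586, 0.0705, 0.2126]
orientation: [[-0.258, -0.966, 0.001], [-0.966, 0.258, 0.0], [-0.001, -0.001, -1.0]]
wrist_force: [-1.9, -0.2, 5.2]
gripper_width: 0.016
finger_force: 45.0
```

The pail is on the pan (force changed by about +9 N). I release and raise the arm.

apply_moves(
  series=[
    [[0,0,0,0,0,0,0.3],[0,0,0,0,0,0,0.5],[0,0,0,0,0,0,0.8],[0,0,0,0,0,0,1],[0,0,0,0,0,0,1],[0,0,0,0,0,0,1],[0,0,0,0,0,0,1],[0,0,-0.4,0,0,0,1],[0,0,-0.8,0,0,0,1],[0,0,-0.8,0,0,0,1],[0,0,-0.8,0,0,0,1],[0,0,-0.8,0,0,0,1],[0,0,-0.8,0,0,0,1],[0,0,0,0,0,0,1],[0,0,0,0,0,0,1],[0,0,0,0,0,0,1]],
  ],
)

```text
time: 20.27
position: [0.4578, 0.0703, 0.3211]
orientation: [[-0.258, -0.966, -0.001], [-0.966, 0.258, -0.0], [0.001, 0.001, -1.0]]
wrist_force: [-0.4, -0.1, -0.6]
gripper_width: 0.0875
finger_force: 0.0
```

```bash
python3 - <<'E'
from h import *
print(get_obs()['position'])
for n in("scene","top"):
    p,d=grab_frame(n); P=pts(n,d); b,g,r=[p[...,i].astype(int) for i in range(3)]
    m=(d>0)&(b>r+20)&(b>g+10)&(np.hypot(P[...,0]-.46,P[...,1]-.07)<.07)
    k=P[m&(P[...,2]<.17)]; zt=np.percentile(k[:,2],99); R=k[k[:,2]>zt-.004]
    A=np.c_[2*R[:,:2],np.ones(len(R))]; s=np.linalg.lstsq(A,(R[:,:2]**2).sum(1),rcond=None)[0]
    print(n,'rim z',zt.round(4),'circle',s[:2].round(4),np.sqrt(s[2]+s[0]**2+s[1]**2).round(4))
    B=P[m&(P[...,2]>.24)&(P[...,2]<.28)]; print('block',len(B),np.percentile(B[:,2],[5,95]).round(4),cv2.minAreaRect((B[:,:2]*1000).astype(np.float32)) if len(B) else 0)
    if n=="scene": cv2.imwrite("pics/c9.png",cv2.resize(p[60:420,160:520],None,fx=1.65,fy=1.65,interpolation=2))
E
```

```text
[0.45781423 0.07029737 0.32112237]
scene rim z 0.1171 circle [0.4615 0.0711] 0.0428
block 120 [0.2616 0.2639] ((461.8415832519531, 71.94563293457031), (68.27725219726562, 12.302037239074707), 73.82929229736328)
top rim z 0.1163 circle [0.4577 0.0725] 0.0424
block 269 [0.258  0.2646] ((452.6368408203125, 51.751705169677734), (29.550220489501953, 16.22256851196289), 75.23575592041016)
```

View pics/c9.png

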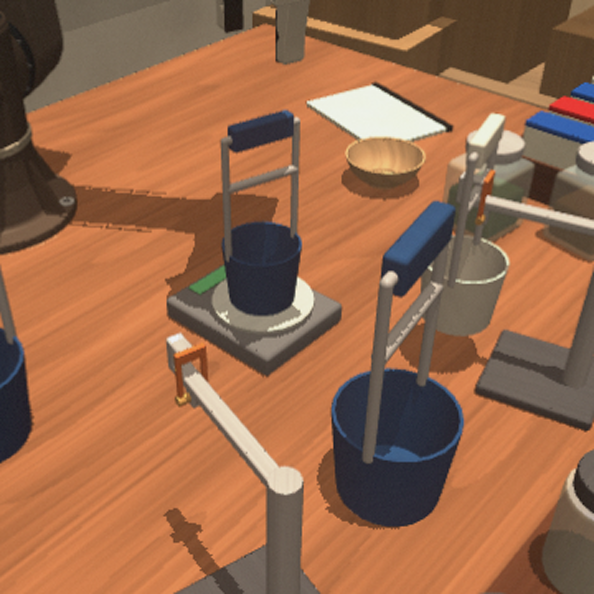

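The pail stands upright on the pan (262,280), centred within 2 mm, with the keeper shut (190,370), the white pail still hanging (465,285) and the gripper clear.

```bash
python3 -c "
from workcell import hand_in; print(hand_in())"
```

```text
the job is handed in; nothing more can be done
None
```

The job is handed in: the blue pail stands upright on the scale's pan, centred within about 3 mm by my last measurement, with the keeper shut, the white pail still hanging and the gripper clear (first grip slipped and was redone; no verdict returned).

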